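# Make up two microscope repair kits

## Robot

A 6-joint arm with a two-finger parallel gripper is mounted at the origin on the work surface. World frame = base frame: x ahead of the robot, y to its left, z up, the work surface at z = 0. Lengths are in m, angles in degrees, forces in N, time in s.
With the tool pointing down it reaches from about 0.35 to 0.875 m from the base axis. Payload 4.2 kg.
Tool frame: the origin (TCP) lies at the very end of the fingers, on their centre line; the grasp point (between the pads) lies 19 mm behind it (r.grip_point_offset is the distance from the TCP to the grasp point, in m); z points along the fingers, y is the line along which they close (so a half turn about z gives the same grasp; the last joint's range is limited). The gripper opens to 87 mm and grips with 3 to 60 N. Pads are 19 mm wide; open, the fingers measure 117 mm over their backs; the gripper's body (75 mm by 190 mm) begins 51 mm behind the grasp point.
Start: joints at [-57.09, 22.042, 0.453, 0, -68.411, -14.817], TCP at [0.194, -0.594, 0.223] pointing down, gripper open.
Joint ranges: [-179.83, 179.83], [-69.29, 118.12], [-61.27, 80.66], [-181.25, 117.63], [-171.15, -9.14], [-177.46, 177.46]. Speed limits (degrees/s): [159.86, 159.86, 180, 180, 180, 180].

## Interface

Orientations are given as a 3x3 rotation matrix whose columns are the frame's x, y, z axes.
In Python, from station import r, cams gives the robot as it stands. The module is installed in compiled form; this text tells all that it offers.
- The arm moves only by the shell command python3 -m handwheel 'ROWS'. ROWS is JSON, a list that holds one entry, the list of rows, each a list of 7 numbers: the turn, a rotation vector about the tool's x, y, z in units of 6 degrees (1.0 is 6 degrees), then the shift along the tool's x, y, z in m, then the finger opening in m, from 0 to 0.087. In form: [[[ax, ay, az, x, y, z, jaw], ...]]. A call has 1 to 12 rows; each row shifts and turns the commanded pose from where the row before left it, along the tool's axes as they then stand; what a row does not reach is not made up. A row lasts 1/10 s, in which the tool goes at most 50 mm and 8.59 degrees, less where a joint would pass 70% of its speed; a pose out of reach is approached as far as the arm can. A call with a gripper value outside its range is refused whole. The fingers move at their own pace and stop on an object; the grip force is fixed at half the most. Time passes only in rows, so rows that do not move let the fingers close. It gives the time, the measured TCP pose, the force, the opening and the grip force at its end, in the units of the state.
- r.sense(): the state, without advancing time (a new reading comes with each control period).
- cams.capture(name): name is "scene" or "top"; returns the picture (400x640x3 uint8, red, green, blue); there is no depth.
- cams.get_calibration(name): a dict with "camera_matrix" (3x3 intrinsics, pixels), "rvec" (rotation vector, rad) and "tvec" (3), from world to camera coordinates, as OpenCV has them. Camera axes: x right, y down, z forward; pixel columns grow to the right and rows downward; lengths in m; the calibration is good to about 2 mm. A picture is of the moment at which its call begins. get_calibration takes no time and is no camera call.
- r.finish_job(): hands the job in; it is judged then, once.
The state is a dict: "time_s": time; "joints": joint angles; "joint_velocities": joint speeds; "effort": joint torques, N m; "tcp_pos": TCP position; "ee_rot": TCP orientation; "wrist_force": force on the tool from outside, world axes, zero at the start; "moment": the same for the moment, N m; "gripper_width": opening from 0.0 (shut) to 1.0 (fully open); "gripper_force": force on a finger pad.
Only numpy, scipy, OpenCV 4.12 (cv2) and the standard library are available. Lean on these libraries where they do the work, as an engineer would, in place of code of your own. Each camera call takes 0.05 s, during which the arm holds its last target. There are 200 camera calls.

## Task

Make up the two repair kits, one part to a pocket, each standing upright on the pocket's floor. In the blue-ended tray put the brass gear (hub up) in the pocket next to the blue end, the black knob in the middle and the red prism block in the last pocket; in the orange-ended tray put the white lens barrel in the pocket next to the orange end and the steel sleeve in the other. Set the parts down gently rather than dropping them, and leave the yellow cap, the squeeze bottle and the stack of trays where they are.

Things in the scene. Friction and masses are not known exactly. Their poses are not given: they have to be found in the camera images.
- blue_tray: White kit tray with three pockets and a blue end block. Fixed to the bench. Made of square open pockets in one row along its y axis, each 70 x 70 mm inside, pitch 74 mm; pocket floors 4 mm and rims 12 mm above the bench, walls 4 mm thick, 78 mm wide in x. Origin: underside (bench level), centre of the row of pockets, z up. Pocket centres at y = +74, 0 and -74 mm; the blue block (24 mm long, as high as the rim) is beyond the +74 mm pocket, at the tray's +y end.
- orange_tray: White kit tray with two pockets and an orange end block. Fixed to the bench. Made of square open pockets in one row along its y axis, each 70 x 70 mm inside, pitch 74 mm; pocket floors 4 mm and rims 12 mm above the bench, walls 4 mm thick, 78 mm wide in x. Origin: underside (bench level), centre of the row of pockets, z up. Pocket centres at y = -37 and +37 mm; the orange block (24 mm long, as high as the rim) is beyond the -37 mm pocket, at the tray's -y end.
- gear: Brass gear wheel with a tall hub: toothed disc 56 mm across and 12 mm thick at the bottom, above it a round hub 28 mm in diameter up to 46 mm height (grip the hub). About 180 g. Stands upright at the start; origin: centre of its underside, z up.
- knob: Black ribbed focus knob with a grey disc on top: cylinder 42 mm in diameter (44 over the fine ribs), 46 mm high. About 80 g. Stands upright at the start; origin: centre of its underside, z up.
- prism: Red rectangular prism block with a glass window and two screws on top: 32 mm along its x, 50 mm along its y, 46 mm high. About 150 g. Stands upright at the start; origin: centre of its underside, z up.
- lens: White lens barrel with green bands and a green ring round a lens on top: cylinder 42 mm in diameter up to 30 mm height, then 39 mm up to 46 mm. About 120 g. Stands upright at the start; origin: centre of its underside, z up.
- sleeve: Bare steel sleeve, an open tube: outer diameter 40 mm, bore 27 mm, 46 mm high. About 150 g. Stands upright at the start; origin: centre of its underside, z up.
- spare: Spare yellow end cap, part of no kit (leave it alone): 42 mm in diameter up to 36 mm height, with a 22 mm stub up to 46 mm. Stands upright at the start; origin: centre of its underside, z up.
- bottle: White conical squeeze bottle with a red collar (leave it alone): 72 mm across at the foot, 195 mm high. Stands upright at the start; origin: centre of its underside, z up.
- stack: Stack of six empty white trays (leave it alone): 130 mm along x, 180 mm along y, 67 mm high. Origin: centre of its underside.
Mind the look-alikes: they are no part of the job. There is more than one size of the prism; the one meant has the size given above.

How it is judged (in metres and radians):
At the end, for the whole second after the job is handed in: Each part stands upright (0.12 rad) on the floor of its own pocket (origin within 20 mm of its centre in tray x and y, underside 1 to 7 mm above the bench), released and at rest; the cap, bottle and stack are within 20 mm of their starts, cap and bottle upright (x of gear in the frame of blue_tray between -0.02 and 0.02 m and y of gear in the frame of blue_tray between 0.054 and 0.094 m and z of gear in the frame of blue_tray between 0.001 and 0.007 m and angle between each of gear, knob, prism, lens, sleeve's own z axis and vertical below 0.12 rad and linear speed of each of gear, knob, prism, lens, sleeve below 0.02 m/s and contact force between the fingers and gear below 0.1 N and x of knob in the frame of blue_tray between -0.02 and 0.02 m and y of knob in the frame of blue_tray between -0.02 and 0.02 m and z of knob in the frame of blue_tray between 0.001 and 0.007 m and contact force between the fingers and knob below 0.1 N and x of prism in the frame of blue_tray between -0.02 and 0.02 m and y of prism in the frame of blue_tray between -0.094 and -0.054 m and z of prism in the frame of blue_tray between 0.001 and 0.007 m and contact force between the fingers and prism below 0.1 N and x of lens in the frame of orange_tray between -0.02 and 0.02 m and y of lens in the frame of orange_tray between -0.057 and -0.017 m and z of lens in the frame of orange_tray between 0.001 and 0.007 m and contact force between the fingers and lens below 0.1 N and x of sleeve in the frame of orange_tray between -0.02 and 0.02 m and y of sleeve in the frame of orange_tray between 0.017 and 0.057 m and z of sleeve in the frame of orange_tray between 0.001 and 0.007 m and contact force between the fingers and sleeve below 0.1 N and distance of each of spare, bottle, stack from where it was at the start of the episode below 0.02 m and angle between each of spare, bottle's own z axis and vertical below 0.2 rad); the robot touches nothing.
It fails at once if a kit part is dropped or thrown: moving faster than 0.6 m/s (a fall of about 18 mm) with no finger on it ((linear speed of gear above 0.6 m/s and contact force between the fingers and gear below 0.05 N) or (linear speed of knob above 0.6 m/s and contact force between the fingers and knob below 0.05 N) or (linear speed of prism above 0.6 m/s and contact force between the fingers and prism below 0.05 N) or (linear speed of lens above 0.6 m/s and contact force between the fingers and lens below 0.05 N) or (linear speed of sleeve above 0.6 m/s and contact force between the fingers and sleeve below 0.05 N)).
It fails at once if the yellow cap, the bottle or the tray stack is shifted by more than 20 mm (distance of any of spare, bottle, stack from where it was at the start of the episode above 0.02 m).
It also fails if it takes over 109 s, if anything falls off the work surface, if the arm or the gripper's body presses on something with over 40 N, if the wrist force passes 120 N, or if a joint passes its speed limit or range.

## Working session

There is one attempt and no reset: what is moved stays moved. The work goes in short steps, Python scripts to look and compute and a shell command to move; the robot and the scene stay as the last step left them, time stands still between calls to the robot, and variables do not carry over. Pictures are saved under pics/ and viewed, at most 14 in all, crops included, and the job is handed in when it is done.

```bash
mkdir -p pics
python3 - <<'E'
from station import r,cams
import cv2
for n in("top","scene"):
    cv2.imwrite(f"pics/{n}0.png",cams.capture(n)[:,:,::-1]); c=cams.get_calibration(n); print(n,c)
s=r.sense();print(s)
E
```

```text
top {'camera_matrix': array([[445.39340484,   0.        , 321.70687709],
       [  0.        , 445.39340484, 202.17804264],
       [  0.        ,   0.        ,   1.        ]]), 'rvec': array([ 2.15903562, -2.13971002,  0.18255032]), 'tvec': array([-0.00451408,  0.52165335,  1.31176193])}
scene {'camera_matrix': array([[398.00372925,   0.        , 320.50657086],
       [  0.        , 398.00372925, 201.00583659],
       [  0.        ,   0.        ,   1.        ]]), 'rvec': array([ 1.35151827,  2.08585963, -0.99928018]), 'tvec': array([ 0.1928763 , -0.26543886,  1.71773077])}
{'time_s': 0.1, 'joints': array([-5.70902170e+01,  2.20859126e+01,  3.86702176e-01, -2.66651276e-02,
       -6.84109560e+01, -1.48151864e+01]), 'joint_velocities': array([ 0.07597009, -0.15078888,  0.09274528,  0.03812174,  0.02207565,
       -0.03391476]), 'effort': array([-1.23853724e-04, -3.91691279e+01,  1.87936199e+01,  4.23183650e+00,
        1.34538417e-02, -8.27317172e-05]), 'tcp_pos': array([ 0.19395258, -0.59356753,  0.22156398]), 'ee_rot': array([[-9.50598301e-01, -3.10422945e-01, -6.81351092e-04],
       [-3.10423684e-01,  9.50596505e-01,  1.84930089e-03],
       [ 7.36245373e-05,  1.96944980e-03, -9.99998058e-01]]), 'wrist_force': array([-0.53817761, -0.05698357, -0.49339393]), 'moment': array([-0.04903293,  0.02704742, -0.01329527]), 'gripper_force': 0.0, 'gripper_width': 1.001020978804892}
```

View pics/top0.png

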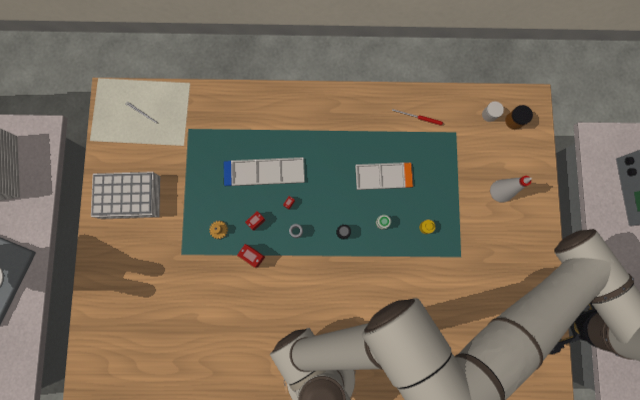

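View pics/scene0.png

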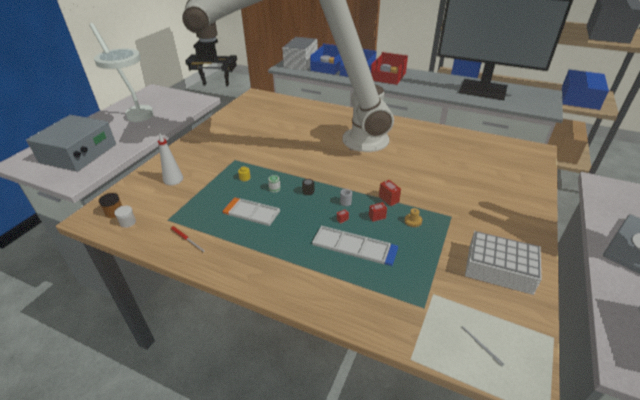

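The top view has the blue tray around (265,172) and the orange tray around (385,176). The parts are gear (219,230), sleeve (296,231), knob (344,232), lens (384,222) and cap (428,227). There are three red blocks, at (256,220), (290,202) and (251,255). Next I'll measure them.

```bash
cat > h.py <<'E'
import numpy as np,cv2
from station import r,cams
def ray(name,px,z):
    c=cams.get_calibration(name);R=cv2.Rodrigues(c['rvec'])[0];o=-R.T@c['tvec'].ravel()
    px=np.atleast_2d(np.asarray(px,float));d=np.c_[px,np.ones(len(px))]@np.linalg.inv(c['camera_matrix']).T@R
    return (o+d*((z-o[2])/d[:,2])[:,None])[:,:2]
def proj(name,P):
    c=cams.get_calibration(name);return cv2.projectPoints(np.float64(P).reshape(-1,3),c['rvec'],c['tvec'],c['camera_matrix'],None)[0].reshape(-1,2)
def blobs(mask,x0,y0,x1,y1,amin=15):
    m=np.zeros_like(mask);m[y0:y1,x0:x1]=mask[y0:y1,x0:x1]
    n,l,s,c=cv2.connectedComponentsWithStats(m)
    return [(l==i,s[i],c[i]) for i in range(1,n) if s[i][4]>=amin]
def go(x,y,yaw_y,z=None):
    """shift in tool axes to bring TCP to x,y ; turn about tool z so that closing axis (tool y) lies at yaw_y deg (mod 180)"""
    s=r.sense();R=np.array(s['ee_rot']);p=np.array(s['tcp_pos'])
    cur=np.degrees(np.arctan2(R[1,1],R[0,1]));dy=(yaw_y-cur+90)%180-90
    d=R.T@(np.array([x,y,p[2] if z is None else z])-p)
    print('t',round(s['time_s'],1),'tcp',p.round(4),'cur yaw',cur.round(1),'j6',round(s['joints'][5],1),'turn about tool z (units)',round(-dy/6,2),'shift',d.round(4),'w',round(s['gripper_width']*87,1),'tilt',(R[:,2]).round(3))
E
python3 - <<'E'
from h import *
im=cv2.imread('pics/top0.png');hsv=cv2.cvtColor(im,cv2.COLOR_BGR2HSV)
cv2.imwrite('pics/c1.png',cv2.resize(im[135:275,205:405],None,fx=4,fy=4,interpolation=cv2.INTER_CUBIC))
H,S,V=cv2.split(hsv)
red=(((H<6)|(H>172))&(S>150)&(V>60)).astype(np.uint8)
for m,s,c in blobs(red,230,190,310,275):
    cn=cv2.findContours(m.astype(np.uint8),0,2)[0][0][:,0]
    for z in(.046,):
        w=ray('top',cn,z).astype(np.float32)*1000;print('red',c.round(1),s[4],cv2.minAreaRect(w))
blue=((H>100)&(H<130)&(S>120)).astype(np.uint8)
org=((H>6)&(H<16)&(S>190)&(V>120)).astype(np.uint8)
white=((S<40)&(V>150)).astype(np.uint8)
for n,m0,b in(('blue',blue,(215,150,240,195)),('org',org,(395,155,420,195)),('wh',cv2.morphologyEx(white,cv2.MORPH_CLOSE,np.ones((5,5))),(220,150,420,195))):
    for m,s,c in blobs(m0,*b):
        w=ray('top',cv2.findContours(m.astype(np.uint8),0,2)[0][0][:,0],.012).astype(np.float32)*1000;print(n,c.round(1),s,cv2.minAreaRect(w))
print(hsv[215:222,380:390,:][3],hsv[225:235,345][3])
E
```

```text
red [288.9 202.7] 47 ((519.1361694335938, 100.20149230957031), (21.079912185668945, 32.0334358215332), 57.64845657348633)
red [255.2 221.1] 118 ((462.820068359375, 200.03207397460938), (35.21352767944336, 48.3020133972168), 41.97521209716797)
red [251.1 255.8] 224 ((358.50347900390625, 209.32666015625), (69.91277313232422, 41.94240188598633), 56.38282775878906)
blue [226.9 172.7] [223 161   8  25 181] ((615.1029052734375, 297.4119873046875), (77.04479217529297, 21.826709747314453), 2.2301931381225586)
org [408.2 174.6] [405 163   8  24 149] ((616.8145751953125, -271.07037353515625), (74.41471862792969, 19.35065269470215), 2.6987345218658447)
wh [268.2 171.4] [ 231  158   73   27 1590] ((622.4573974609375, 171.25209045410156), (75.32676696777344, 223.39987182617188), 3.293146848678589)
wh [379.6 175.9] [ 356  163   49   26 1109] ((611.818115234375, -182.12017822265625), (75.36636352539062, 149.77392578125), 3.222567319869995)
[[ 59  54 142]
 [ 66 137 121]
 [ 68 148 121]
 [ 68 108 130]
 [ 68 102 132]
 [ 67 107 129]
 [ 67 143 121]
 [ 66 130 124]
 [ 47  30 153]
 [ 37  16 143]] [165   5  95]
```

View pics/c1.png

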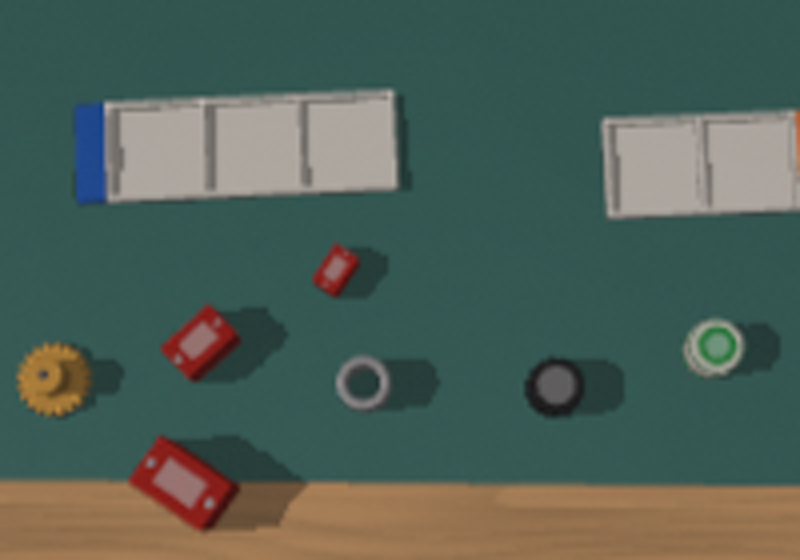

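The enlarged crop settles which red block is meant: the middle-sized one, about 35x48 mm, at crop (200,341). The other crop positions are gear hub (44,377), sleeve (363,381), knob (555,385) and lens (717,345). I'll triangulate these against the scene view.

Run:
```python
from h import *
im=cv2.imread('pics/scene0.png')
C=dict(gear=(44,377),prism=(200,341),sleeve=(363,381),knob=(556,384),lens=(717,345))
for k,c in C.items():
    px=(np.array(c)+.5)/4-.5+[205,135];w=ray('top',px,.046)[0];print(k,w.round(4),proj('scene',[*w,.046]).round(1))
    q=proj('scene',[*w,.046])[0];cv2.circle(im,tuple(np.int32(q*16+8)),8,(255,0,255),-1,shift=4)
for P in[(.6182,.2449),(.6225,.171),(.6268,.0974),(.6139,-.219),(.6097,-.1452)]:
    q=proj('scene',[*P,.004])[0];cv2.circle(im,tuple(np.int32(q*16+8)),8,(255,0,255),-1,shift=4)
cv2.imwrite('pics/s1.png',cv2.resize(im[155:275,215:440],None,fx=3.5,fy=3.5,interpolation=cv2.INTER_CUBIC))
go(.47,-.17,3)
```

```text
gear [0.4369 0.316 ] [[413.9 210.9]]
prism [0.465  0.2008] [[376.9 206.7]]
sleeve [0.4362 0.0784] [[345.1 192.4]]
knob [ 0.4352 -0.066 ] [[307.1 182.2]]
lens [ 0.4658 -0.1873] [[272.8 178.7]]
t 0.1 tcp [ 0.194  -0.5936  0.2216] cur yaw 108.1 j6 -14.8 turn about tool z (units) -12.49 shift [-0.3939  0.317   0.0006] w 87.1 tilt [-0.001  0.002 -1.   ]
```

View pics/s1.png

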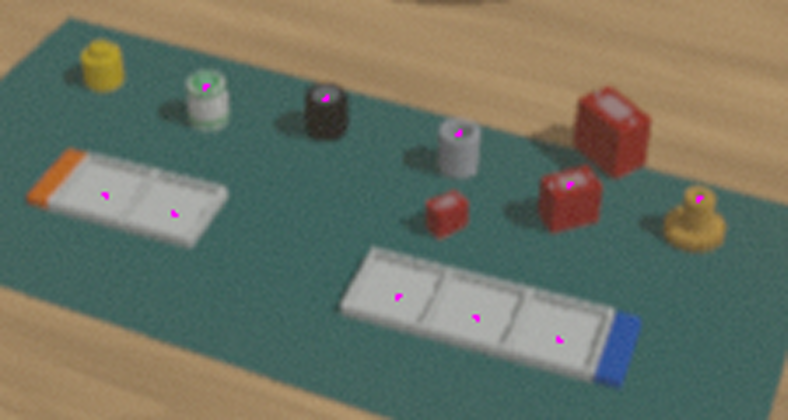

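The marks sit on the part tops (lens at crop (207,87), knob (325,99), sleeve (459,134), prism (570,185), gear (700,199)) and inside all five pockets, so the two views agree. Lens first.

```bash
python3 -m handwheel '[[[0,0,0,-0.033,0.026,0,0.087],[0,0,0,-0.033,0.026,0,0.087],[0,0,0,-0.033,0.026,0,0.087],[0,0,0,-0.033,0.026,0,0.087],[0,0,0,-0.033,0.026,0,0.087],[0,0,0,-0.033,0.026,0,0.087],[0,0,0,-0.033,0.026,0,0.087],[0,0,0,-0.033,0.026,0,0.087],[0,0,0,-0.033,0.026,0,0.087],[0,0,0,-0.033,0.026,0,0.087],[0,0,0,-0.033,0.026,0,0.087],[0,0,0,-0.03,0.026,0,0.087]]]'; python3 -m handwheel '[[[0,0,-1.2,0,0,0.007,0.087],[0,0,-1.2,0,0,0.008,0.087],[0,0,-1.2,0,0,0.008,0.087],[0,0,-1.2,0,0,0.008,0.087],[0,0,-1.2,0,0,0.008,0.087],[0,0,-1.2,0,0,0.008,0.087],[0,0,-1.2,0,0,0.008,0.087],[0,0,-1.2,0,0,0.008,0.087],[0,0,-1.2,0,0,0.008,0.087],[0,0,-1.2,0,0,0.008,0.087],[0,0,-0.5,0,0,0.008,0.087],[0,0,0,0,0,0,0.087]]]'; python3 -c "
from h import *
go(.4658,-.1873,3)"
```

```text
time_s: 1.3
tcp_pos: [0.4714, -0.1737, 0.2223]
ee_rot: [[-0.95, -0.311, -0.0], [-0.311, 0.95, 0.0], [0.0, 0.0, -1.0]]
wrist_force: [0.1, -0.3, -0.4]
gripper_width: 0.997
gripper_force: 0.0
time_s: 2.5
tcp_pos: [0.4696, -0.1753, 0.1342]
ee_rot: [[0.053, -0.999, -0.003], [-0.999, -0.053, 0.001], [-0.001, 0.003, -1.0]]
wrist_force: [-0.9, -0.2, 0.1]
gripper_width: 1.001
gripper_force: 0.0
t 2.5 tcp [ 0.4696 -0.1753  0.1342] cur yaw -176.9 j6 5.0 turn about tool z (units) 0.01 shift [0.0118 0.0045 0.    ] w 87.1 tilt [-0.003  0.001 -1.   ]
```

```bash
python3 -m handwheel '[[[0,0,0,0.012,0.0045,0.02,0.087],[0,0,0,0,0,0.03,0.087],[0,0,0,0,0,0.03,0.087],[0,0,0,0,0,0.025,0.087],[0,0,0,0,0,0.015,0.087],[0,0,0,0,0,0,0.087],[0,0,0,0,0,0,0.03],[0,0,0,0,0,0,0.03],[0,0,0,0,0,0,0.03],[0,0,0,0,0,0,0.03],[0,0,0,0,0,0,0.03],[0,0,0,0,0,0,0.03]]]'; python3 -c "
from h import *
go(.6139,-.219,3)"
```

```text
time_s: 3.7
tcp_pos: [0.4669, -0.1877, 0.0158]
ee_rot: [[0.054, -0.999, 0.0], [-0.999, -0.054, -0.0], [0.0, -0.0, -1.0]]
wrist_force: [-1.8, -1.1, 1.2]
gripper_width: 0.537
gripper_force: 0.6
t 3.7 tcp [ 0.4669 -0.1877  0.0158] cur yaw -176.9 j6 6.5 turn about tool z (units) 0.02 shift [ 0.0392 -0.1451  0.    ] w 46.7 tilt [ 0. -0. -1.]
```

```bash
python3 -m handwheel '[[[0,0,0,0,0,0,0.02],[0,0,0,0,0,0,0.02],[0,0,0,0,0,0,0.02],[0,0,0,0,0,0,0.02]]]'; python3 -m handwheel '[[[0,0,0,0,0,-0.01,0.02],[0,0,0,0,0,-0.02,0.02],[0,0,0,0,0,-0.02,0.02],[0,0,0,0.01,-0.03,-0.01,0.02],[0,0,0,0.01,-0.03,0,0.02],[0,0,0,0.01,-0.03,0,0.02],[0,0,0,0.009,-0.03,0,0.02],[0,0,0,0,-0.025,0,0.02],[0,0,0,0,0,0,0.02],[0,0,0,0,0,0,0.02]]]';python3 -c "
from h import *
go(.6139,-.219,3)"
```

```text
time_s: 4.1
tcp_pos: [0.4663, -0.1877, 0.0156]
ee_rot: [[0.054, -0.999, -0.001], [-0.999, -0.054, 0.0], [-0.0, 0.001, -1.0]]
wrist_force: [-2.7, 0.3, 4.9]
gripper_width: 0.47
gripper_force: 30.0
time_s: 5.1
tcp_pos: [0.6139, -0.2186, 0.0751]
ee_rot: [[0.054, -0.999, -0.0], [-0.999, -0.054, 0.0], [-0.0, 0.0, -1.0]]
wrist_force: [-0.6, -0.1, -1.6]
gripper_width: 0.477
gripper_force: 30.0
t 5.1 tcp [ 0.6139 -0.2186  0.0751] cur yaw -176.9 j6 8.5 turn about tool z (units) 0.02 shift [ 0.0004  0.     -0.    ] w 41.5 tilt [-0.  0. -1.]
```

```bash
python3 -m handwheel '[[[0,0,0,0,0,0.02,0.02],[0,0,0,0,0,0.02,0.02],[0,0,0,0,0,0.008,0.02],[0,0,0,0,0,0.004,0.02],[0,0,0,0,0,0.002,0.02],[0,0,0,0,0,0.001,0.02],[0,0,0,0,0,0,0.02],[0,0,0,0,0,0,0.02]]]'
```

```text
time_s: 5.9
tcp_pos: [0.6142, -0.2188, 0.0212]
ee_rot: [[0.054, -0.999, 0.001], [-0.999, -0.054, -0.0], [0.0, -0.001, -1.0]]
wrist_force: [-0.2, 0.4, -2.2]
gripper_width: 0.473
gripper_force: 30.0
```

```bash
python3 -m handwheel '[[[0,0,0,0,0,0.001,0.02],[0,0,0,0,0,0,0.02],[0,0,0,0,0,0,0.05],[0,0,0,0,0,0,0.06],[0,0,0,0,0,0,0.065],[0,0,0,0,0,-0.02,0.07],[0,0,0,0,0,-0.03,0.087],[0,0,0,0,0,-0.04,0.087],[0,0,0,0,0,0,0.087]]]';python3 -c "
from h import *
go(.4362,.0784,3)
cv2.imwrite('pics/s2.png',cv2.resize(cams.capture('scene')[155:275,215:440,::-1],None,fx=3.5,fy=3.5))"
```

```text
time_s: 6.8
tcp_pos: [0.618, -0.2198, 0.1165]
ee_rot: [[0.056, -0.998, 0.013], [-0.998, -0.056, -0.003], [0.004, -0.012, -1.0]]
wrist_force: [-0.1, -0.7, 0.7]
gripper_width: 0.962
gripper_force: 0.0
t 6.8 tcp [ 0.618  -0.2198  0.1165] cur yaw -176.8 j6 8.5 turn about tool z (units) 0.03 shift [-0.3079  0.1649 -0.0033] w 83.7 tilt [ 0.013 -0.003 -1.   ]
```

View pics/s2.png

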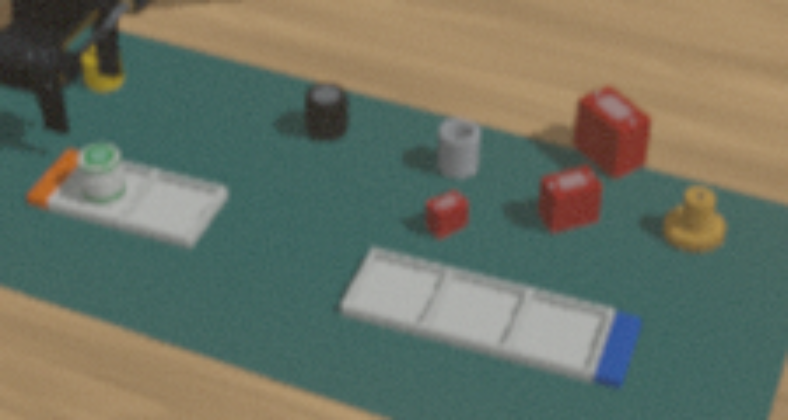

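The lens stands upright at (100,175), in the pocket next to the orange end. Sleeve next.

```bash
python3 -m handwheel '[[[0,0,0,-0.03,0.016,0,0.087],[0,0,0,-0.03,0.016,0,0.087],[0,0,0,-0.03,0.016,0,0.087],[0,0,0,-0.03,0.016,0,0.087],[0,0,0,-0.03,0.016,0,0.087],[0,0,0,-0.03,0.016,0,0.087],[0,0,0,-0.03,0.016,0,0.087],[0,0,0,-0.03,0.016,0,0.087],[0,0,0,-0.03,0.016,0,0.087],[0,0,0,-0.03,0.016,0,0.087],[0,0,0,0,0,0,0.087],[0,0,0,0,0,0,0.087]]]';python3 -c "
from h import *
go(.4362,.0784,3)"
```

```text
time_s: 8.05
tcp_pos: [0.4374, 0.0725, 0.1092]
ee_rot: [[0.056, -0.998, -0.001], [-0.998, -0.056, -0.0], [0.0, 0.001, -1.0]]
wrist_force: [-0.3, -0.1, 0.2]
gripper_width: 1.002
gripper_force: 0.0
t 8.1 tcp [0.4374 0.0725 0.1092] cur yaw -176.8 j6 -27.3 turn about tool z (units) 0.03 shift [-0.006   0.0009 -0.    ] w 87.2 tilt [-0.001 -0.    -1.   ]
```

```bash
python3 -m handwheel '[[[0,0,0,-0.006,0.001,0.015,0.07],[0,0,0,0,0,0.025,0.065],[0,0,0,0,0,0.025,0.065],[0,0,0,0,0,0.018,0.065],[0,0,0,0,0,0.01,0.065],[0,0,0,0,0,0,0.065],[0,0,0,0,0,0,0.02],[0,0,0,0,0,0,0.02],[0,0,0,0,0,0,0.02],[0,0,0,0,0,0,0.02],[0,0,0,0,0,0,0.02],[0,0,0,0,0,0,0.02]]]';python3 -m handwheel '[[[0,0,0,0,0,0,0.02],[0,0,0,0,0,0,0.02],[0,0,0,0,0,0,0.02]]]'; python3 -c "
from h import *
go(.6097,-.1452,3)"
```

```text
time_s: 9.25
tcp_pos: [0.4361, 0.0779, 0.017]
ee_rot: [[0.054, -0.999, -0.001], [-0.999, -0.054, -0.0], [0.0, 0.001, -1.0]]
wrist_force: [-2.3, -0.1, 6.1]
gripper_width: 0.449
gripper_force: 30.0
time_s: 9.55
tcp_pos: [0.4361, 0.0779, 0.017]
ee_rot: [[0.054, -0.999, -0.001], [-0.999, -0.054, -0.0], [0.0, 0.001, -1.0]]
wrist_force: [-4.0, 0.3, 5.9]
gripper_width: 0.45
gripper_force: 30.0
t 9.6 tcp [0.4361 0.0779 0.017 ] cur yaw -176.9 j6 -28.2 turn about tool z (units) 0.02 shift [ 0.2322 -0.1613 -0.    ] w 39.1 tilt [-0.001 -0.    -1.   ]
```

```bash
python3 -m handwheel '[[[0,0,0,0,0,-0.01,0.02],[0,0,0,0,0,-0.03,0.02],[0,0,0,0.015,-0.01,-0.03,0.02],[0,0,0,0.031,-0.022,0,0.02],[0,0,0,0.031,-0.022,0,0.02],[0,0,0,0.031,-0.022,0,0.02],[0,0,0,0.031,-0.022,0,0.02],[0,0,0,0.031,-0.022,0,0.02],[0,0,0,0.031,-0.022,0,0.02],[0,0,0,0.031,-0.02,0,0.02],[0,0,0,0,0,0,0.02],[0,0,0,0,0,0,0.02]]]';python3 -c "
from h import *
go(.6097,-.1452,3)"
```

```text
time_s: 10.75
tcp_pos: [0.6104, -0.1454, 0.086]
ee_rot: [[0.052, -0.999, -0.001], [-0.999, -0.052, 0.0], [-0.001, 0.001, -1.0]]
wrist_force: [-1.1, 0.7, -2.0]
gripper_width: 0.451
gripper_force: 30.0
t 10.8 tcp [ 0.6104 -0.1454  0.086 ] cur yaw -177.0 j6 1.7 turn about tool z (units) -0.0 shift [-0.0002  0.0007  0.    ] w 39.3 tilt [-0.001  0.    -1.   ]
```

```bash
python3 -m handwheel '[[[0,0,0,0,0,0.02,0.02],[0,0,0,0,0,0.025,0.02],[0,0,0,0,0,0.012,0.02],[0,0,0,0,0,0.005,0.02],[0,0,0,0,0,0.002,0.02],[0,0,0,0,0,0.001,0.02],[0,0,0,0,0,0.0005,0.02],[0,0,0,0,0,0,0.02]]]';python3 -m handwheel '[[[0,0,0,0,0,0,0.05],[0,0,0,0,0,0,0.06],[0,0,0,0,0,0,0.065],[0,0,0,0,0,-0.015,0.065],[0,0,0,0,0,-0.035,0.065],[0,0,0,0,0,-0.04,0.065],[0,0,0,0,0,0,0.065],[0,0,0,0,0,0,0.065]]]';python3 -c "
from h import *
go(.4352,-.066,3)"
```

```text
time_s: 11.55
tcp_pos: [0.6113, -0.1448, 0.0218]
ee_rot: [[0.054, -0.999, 0.001], [-0.999, -0.054, -0.0], [0.0, -0.001, -1.0]]
wrist_force: [-0.6, -0.5, -1.5]
gripper_width: 0.449
gripper_force: 30.0
time_s: 12.35
tcp_pos: [0.6115, -0.1448, 0.1126]
ee_rot: [[0.054, -0.999, 0.003], [-0.999, -0.054, 0.0], [-0.0, -0.003, -1.0]]
wrist_force: [-0.7, 0.3, -0.5]
gripper_width: 0.751
gripper_force: 0.0
t 12.3 tcp [ 0.6115 -0.1448  0.1126] cur yaw -176.9 j6 1.7 turn about tool z (units) 0.01 shift [-0.0881  0.1718 -0.0006] w 65.3 tilt [ 0.003  0.    -1.   ]
```

Next is the knob.

```bash
python3 -m handwheel '[[[0,0,0,-0.015,0.029,0,0.068],[0,0,0,-0.015,0.029,0,0.068],[0,0,0,-0.015,0.029,0,0.068],[0,0,0,-0.015,0.029,0,0.068],[0,0,0,-0.014,0.028,0,0.068],[0,0,0,-0.014,0.028,0,0.068],[0,0,0,0,0,0,0.068],[0,0,0,0,0,0,0.068]]]';python3 -c "
from h import *
go(.4352,-.066,3)"
```

```text
time_s: 13.15
tcp_pos: [0.4339, -0.0662, 0.1107]
ee_rot: [[0.055, -0.998, -0.001], [-0.998, -0.055, -0.0], [0.0, 0.001, -1.0]]
wrist_force: [-0.4, 0.5, 1.2]
gripper_width: 0.782
gripper_force: 0.0
t 13.2 tcp [ 0.4339 -0.0662  0.1107] cur yaw -176.8 j6 -9.5 turn about tool z (units) 0.03 shift [-0.0001 -0.0013 -0.    ] w 68.1 tilt [-0.001 -0.    -1.   ]
```

```bash
python3 -m handwheel '[[[0,0,0,0,-0.001,0.015,0.068],[0,0,0,0,0,0.025,0.068],[0,0,0,0,0,0.025,0.068],[0,0,0,0,0,0.02,0.068],[0,0,0,0,0,0.0095,0.068],[0,0,0,0,0,0,0.068],[0,0,0,0,0,0,0.02],[0,0,0,0,0,0,0.02],[0,0,0,0,0,0,0.02],[0,0,0,0,0,0,0.02],[0,0,0,0,0,0,0.02],[0,0,0,0,0,0,0.02]]]';python3 -m handwheel '[[[0,0,0,0,0,0,0.02],[0,0,0,0,0,0,0.02]]]'; python3 -c "
from h import *
go(.6225,.171,3.3)"
```

```text
time_s: 14.35
tcp_pos: [0.4353, -0.0662, 0.0171]
ee_rot: [[0.054, -0.999, 0.0], [-0.999, -0.054, -0.0], [0.0, -0.0, -1.0]]
wrist_force: [-1.8, 0.7, 7.2]
gripper_width: 0.474
gripper_force: 30.0
time_s: 14.55
tcp_pos: [0.4352, -0.0662, 0.0171]
ee_rot: [[0.054, -0.999, 0.0], [-0.999, -0.054, -0.0], [0.0, -0.0, -1.0]]
wrist_force: [-2.1, 0.6, 6.7]
gripper_width: 0.476
gripper_force: 30.0
t 14.6 tcp [ 0.4352 -0.0662  0.0171] cur yaw -176.9 j6 -9.5 turn about tool z (units) -0.03 shift [-0.2267 -0.1998 -0.    ] w 41.4 tilt [ 0. -0. -1.]
```

```bash
python3 -m handwheel '[[[0,0,0,0,0,-0.01,0.02],[0,0,0,0,0,-0.03,0.02],[0,0,0,-0.015,-0.013,-0.03,0.02],[0,0,0,-0.027,-0.024,0,0.02],[0,0,0,-0.027,-0.024,0,0.02],[0,0,0,-0.027,-0.024,0,0.02],[0,0,0,-0.027,-0.024,0,0.02],[0,0,0,-0.027,-0.024,0,0.02],[0,0,0,-0.026,-0.023,0,0.02],[0,0,0,-0.026,-0.023,0,0.02],[0,0,0,-0.025,-0.021,0,0.02],[0,0,0,0,0,0,0.02]]]';python3 -m handwheel '[[[0,0,0,0,0,0,0.02]]]';python3 -c "
from h import *
go(.6225,.171,3.3)"
```

```text
time_s: 15.75
tcp_pos: [0.6253, 0.1745, 0.0865]
ee_rot: [[0.057, -0.998, 0.003], [-0.998, -0.057, 0.001], [-0.001, -0.003, -1.0]]
wrist_force: [-0.3, -0.6, -1.4]
gripper_width: 0.476
gripper_force: 30.0
time_s: 15.85
tcp_pos: [0.6225, 0.1716, 0.0861]
ee_rot: [[0.055, -0.999, -0.001], [-0.999, -0.055, -0.0], [0.0, 0.001, -1.0]]
wrist_force: [-0.5, -0.2, -0.9]
gripper_width: 0.474
gripper_force: 30.0
t 15.8 tcp [0.6225 0.1716 0.0861] cur yaw -176.9 j6 -26.6 turn about tool z (units) -0.03 shift [ 0.0006 -0.      0.    ] w 41.3 tilt [-0.001 -0.    -1.   ]
```

```bash
python3 -m handwheel '[[[0,0,0,0,0,0.02,0.02],[0,0,0,0,0,0.025,0.02],[0,0,0,0,0,0.012,0.02],[0,0,0,0,0,0.005,0.02],[0,0,0,0,0,0.002,0.02],[0,0,0,0,0,0.001,0.02],[0,0,0,0,0,0.0005,0.02],[0,0,0,0,0,0,0.02]]]';python3 -m handwheel '[[[0,0,0,0,0,0,0.05],[0,0,0,0,0,0,0.06],[0,0,0,0,0,0,0.065],[0,0,0,0,0,-0.015,0.065],[0,0,0,0,0,-0.035,0.065],[0,0,0,0,0,-0.04,0.065],[0,0,0,0,0,0,0.065],[0,0,0,0,0,0,0.065]]]';python3 -c "
from h import *
go(.4645,.2008,42)"
```

```text
time_s: 16.65
tcp_pos: [0.6232, 0.1715, 0.0218]
ee_rot: [[0.054, -0.999, 0.001], [-0.999, -0.054, 0.001], [-0.001, -0.001, -1.0]]
wrist_force: [0.3, 0.2, -1.1]
gripper_width: 0.476
gripper_force: 30.0
time_s: 17.45
tcp_pos: [0.6236, 0.1717, 0.1137]
ee_rot: [[0.054, -0.999, 0.004], [-0.999, -0.054, 0.002], [-0.002, -0.004, -1.0]]
wrist_force: [0.0, 0.5, -0.4]
gripper_width: 0.747
gripper_force: 0.0
t 17.4 tcp [0.6236 0.1717 0.1137] cur yaw -176.9 j6 -26.6 turn about tool z (units) -6.48 shift [-0.0376  0.1573 -0.0005] w 65.0 tilt [ 0.004  0.002 -1.   ]
```

```bash
python3 -m handwheel '[[[0,0,0,-0.0075,0.031,0,0.065],[0,0,0,-0.0075,0.031,0,0.065],[0,0,0,-0.0075,0.031,0,0.065],[0,0,0,-0.0075,0.031,0,0.065],[0,0,0,-0.0075,0.031,0,0.065],[0,0,-1.08,0,0,0,0.065],[0,0,-1.08,0,0,0,0.065],[0,0,-1.08,0,0,0,0.065],[0,0,-1.08,0,0,0,0.065],[0,0,-1.08,0,0,0,0.065],[0,0,-1.08,0,0,0,0.065],[0,0,0,0,0,0,0.065]]]';python3 -m handwheel '[[[0,0,0,0,0,0,0.065]]]';python3 -c "
from h import *
go(.4645,.2008,42)"
```

```text
time_s: 18.65
tcp_pos: [0.4654, 0.1999, 0.1104]
ee_rot: [[0.669, -0.744, -0.002], [-0.744, -0.669, -0.001], [-0.0, 0.002, -1.0]]
wrist_force: [0.9, 0.1, -0.0]
gripper_width: 0.746
gripper_force: 0.0
time_s: 18.75
tcp_pos: [0.4656, 0.2, 0.1105]
ee_rot: [[0.667, -0.745, -0.001], [-0.745, -0.667, -0.001], [-0.0, 0.001, -1.0]]
wrist_force: [-0.6, -0.1, 0.6]
gripper_width: 0.746
gripper_force: 0.0
t 18.8 tcp [0.4656 0.2    0.1105] cur yaw -138.2 j6 0.2 turn about tool z (units) -0.03 shift [-0.0013  0.0003  0.    ] w 64.9 tilt [-0.001 -0.001 -1.   ]
```

```bash
python3 -m handwheel '[[[0,0,0,-0.001,0,0.015,0.065],[0,0,0,0,0,0.025,0.065],[0,0,0,0,0,0.025,0.065],[0,0,0,0,0,0.02,0.065],[0,0,0,0,0,0.009,0.065],[0,0,0,0,0,0,0.065],[0,0,0,0,0,0,0.02],[0,0,0,0,0,0,0.02],[0,0,0,0,0,0,0.02],[0,0,0,0,0,0,0.02],[0,0,0,0,0,0,0.02],[0,0,0,0,0,0,0.02]]]';python3 -m handwheel '[[[0,0,0,0,0,0,0.02],[0,0,0,0,0,0,0.02],[0,0,0,0,0,0,0.02],[0,0,0,0,0,0,0.02]]]'; python3 -c "
from h import *
go(.6268,.0974,3.3)"
```

```text
time_s: 19.95
tcp_pos: [0.4656, 0.2012, 0.0175]
ee_rot: [[0.669, -0.743, 0.001], [-0.743, -0.669, 0.0], [0.0, -0.001, -1.0]]
wrist_force: [-1.3, -1.5, 3.1]
gripper_width: 0.368
gripper_force: 29.7
time_s: 20.35
tcp_pos: [0.4656, 0.2013, 0.0175]
ee_rot: [[0.669, -0.743, 0.001], [-0.743, -0.669, 0.0], [0.0, -0.001, -1.0]]
wrist_force: [-1.0, 0.1, 5.4]
gripper_width: 0.367
gripper_force: 29.7
t 20.4 tcp [0.4656 0.2013 0.0175] cur yaw -138.0 j6 0.2 turn about tool z (units) 6.45 shift [ 1.851e-01 -5.040e-02  1.000e-04] w 32.0 tilt [ 0.001  0.    -1.   ]
```

```bash
python3 -m handwheel '[[[0,0,0,0,0,-0.01,0.02],[0,0,0,0,0,-0.03,0.02],[0,0,0,0,0,-0.03,0.02],[0,0,0,0.031,-0.0084,0,0.02],[0,0,0,0.031,-0.0084,0,0.02],[0,0,0,0.031,-0.0084,0,0.02],[0,0,0,0.031,-0.0084,0,0.02],[0,0,0,0.031,-0.0084,0,0.02],[0,0,0,0.03,-0.0084,0,0.02],[0,0,0,0,0,0,0.02]]]';python3 -m handwheel '[[[0,0,1.1,0,0,0,0.02],[0,0,1.1,0,0,0,0.02],[0,0,1.1,0,0,0,0.02],[0,0,1.1,0,0,0,0.02],[0,0,1.1,0,0,0,0.02],[0,0,0.95,0,0,0,0.02],[0,0,0,0,0,0,0.02],[0,0,0,0,0,0,0.02]]]';python3 -c "
from h import *
go(.6268,.0974,3.3)"
```

```text
time_s: 21.35
tcp_pos: [0.6289, 0.0952, 0.0864]
ee_rot: [[0.666, -0.746, 0.001], [-0.746, -0.666, -0.0], [0.001, -0.0, -1.0]]
wrist_force: [-0.8, -0.4, -1.3]
gripper_width: 0.369
gripper_force: 29.7
time_s: 22.15
tcp_pos: [0.6259, 0.0974, 0.0869]
ee_rot: [[0.059, -0.998, -0.001], [-0.998, -0.059, -0.0], [0.0, 0.001, -1.0]]
wrist_force: [0.2, 0.3, -1.8]
gripper_width: 0.365
gripper_force: 29.7
t 22.1 tcp [0.6259 0.0974 0.0869] cur yaw -176.6 j6 -20.0 turn about tool z (units) 0.02 shift [ 0.0001 -0.0009 -0.    ] w 31.8 tilt [-0.001 -0.    -1.   ]
```

```bash
python3 -m handwheel '[[[0,0,0,0,0,0.02,0.02],[0,0,0,0,0,0.025,0.02],[0,0,0,0,0,0.012,0.02],[0,0,0,0,0,0.005,0.02],[0,0,0,0,0,0.002,0.02],[0,0,0,0,0,0.001,0.02],[0,0,0,0,0,0.0005,0.02],[0,0,0,0,0,0,0.02]]]';python3 -m handwheel '[[[0,0,0,0,0,0,0.04],[0,0,0,0,0,0,0.05],[0,0,0,0,0,0,0.055],[0,0,0,0,0,-0.015,0.06],[0,0,0,0,0,-0.035,0.06],[0,0,0,0,0,-0.04,0.06],[0,0,0,0,0,0,0.06],[0,0,0,0,0,0,0.06]]]';python3 -c "
from h import *
go(.4369,.316,3)
cv2.imwrite('pics/s3.png',cv2.resize(cams.capture('scene')[155:275,215:440,::-1],None,fx=3.5,fy=3.5))"
```

```text
time_s: 22.95
tcp_pos: [0.627, 0.0974, 0.0223]
ee_rot: [[0.057, -0.998, 0.001], [-0.998, -0.057, 0.0], [-0.0, -0.001, -1.0]]
wrist_force: [-0.8, 1.1, -2.2]
gripper_width: 0.365
gripper_force: 29.7
time_s: 23.75
tcp_pos: [0.6271, 0.0976, 0.1131]
ee_rot: [[0.057, -0.998, 0.003], [-0.998, -0.057, 0.001], [-0.001, -0.003, -1.0]]
wrist_force: [-1.0, -0.1, -1.5]
gripper_width: 0.691
gripper_force: 0.0
t 23.8 tcp [0.6271 0.0976 0.1131] cur yaw -176.7 j6 -20.1 turn about tool z (units) 0.04 shift [-2.289e-01  1.774e-01 -2.000e-04] w 60.1 tilt [ 0.003  0.001 -1.   ]
```

View pics/s3.png

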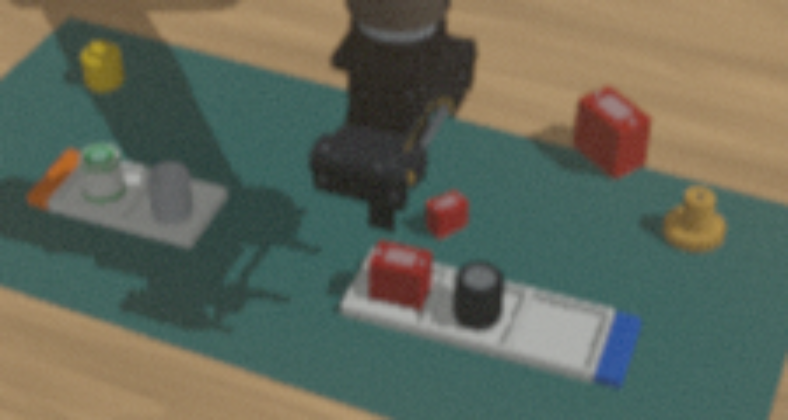

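Four parts are standing in their pockets: lens (100,175), sleeve (172,190), prism (402,275) and knob (480,295). Gear last.

```bash
python3 -m handwheel '[[[0,0,0,-0.0286,0.0222,0,0.06],[0,0,0,-0.0286,0.0222,0,0.06],[0,0,0,-0.0286,0.0222,0,0.06],[0,0,0,-0.0286,0.0222,0,0.06],[0,0,0,-0.0286,0.0222,0,0.06],[0,0,0,-0.0286,0.0222,0,0.06],[0,0,0,-0.0286,0.0222,0,0.06],[0,0,0,-0.0286,0.0222,0,0.06],[0,0,0,0,0,0,0.06],[0,0,0,0,0,0,0.06]]]';python3 -c "
from h import *
go(.4369,.316,3)"
```

```text
time_s: 24.8
tcp_pos: [0.4352, 0.3155, 0.1104]
ee_rot: [[0.059, -0.998, -0.002], [-0.998, -0.059, -0.002], [0.002, 0.002, -1.0]]
wrist_force: [0.6, -0.0, -0.2]
gripper_width: 0.688
gripper_force: 0.0
t 24.8 tcp [0.4352 0.3155 0.1104] cur yaw -176.6 j6 -49.9 turn about tool z (units) 0.06 shift [-0.0004 -0.0018 -0.    ] w 59.9 tilt [-0.002 -0.002 -1.   ]
```

```bash
python3 -m handwheel '[[[0,0,0,0,-0.0015,0.015,0.06],[0,0,0,0,0,0.025,0.06],[0,0,0,0,0,0.025,0.06],[0,0,0,0,0,0.018,0.06],[0,0,0,0,0,0.008,0.06],[0,0,0,0,0,0,0.06],[0,0,0,0,0,0,0.015],[0,0,0,0,0,0,0.015],[0,0,0,0,0,0,0.015],[0,0,0,0,0,0,0.015],[0,0,0,0,0,0,0.015],[0,0,0,0,0,0,0.015]]]';python3 -m handwheel '[[[0,0,0,0,0,0,0.015],[0,0,0,0,0,0,0.015],[0,0,0,0,0,0,0.015],[0,0,0,0,0,0,0.015]]]'; python3 -c "
from h import *
go(.6182,.2449,3.3)"
```

```text
time_s: 26.0
tcp_pos: [0.4376, 0.3158, 0.021]
ee_rot: [[0.057, -0.998, 0.0], [-0.998, -0.057, 0.0], [-0.0, -0.0, -1.0]]
wrist_force: [-1.4, 0.4, 2.9]
gripper_width: 0.315
gripper_force: 30.0
time_s: 26.4
tcp_pos: [0.4376, 0.3158, 0.021]
ee_rot: [[0.057, -0.998, 0.0], [-0.998, -0.057, 0.0], [-0.0, -0.0, -1.0]]
wrist_force: [-2.8, -0.3, 6.5]
gripper_width: 0.313
gripper_force: 30.0
t 26.4 tcp [0.4376 0.3158 0.021 ] cur yaw -176.7 j6 -49.8 turn about tool z (units) -0.0 shift [ 0.0811 -0.1762  0.    ] w 27.2 tilt [ 0.  0. -1.]
```

```bash
python3 -m handwheel '[[[0,0,0,0,0,-0.01,0.015],[0,0,0,0,0,-0.03,0.015],[0,0,0,0,0,-0.03,0.015],[0,0,0,0.0135,-0.0294,0,0.015],[0,0,0,0.0135,-0.0294,0,0.015],[0,0,0,0.0135,-0.0294,0,0.015],[0,0,0,0.0135,-0.0294,0,0.015],[0,0,0,0.0135,-0.0294,0,0.015],[0,0,0,0.0135,-0.0294,0,0.015],[0,0,0,0,0,0,0.015],[0,0,0,0,0,0,0.015]]]';python3 -c "
from h import *
go(.6182,.2449,3.3)"
```

```text
time_s: 27.5
tcp_pos: [0.6181, 0.2439, 0.0894]
ee_rot: [[0.055, -0.998, -0.002], [-0.998, -0.055, -0.001], [0.001, 0.002, -1.0]]
wrist_force: [0.3, -0.7, -2.0]
gripper_width: 0.311
gripper_force: 30.0
t 27.5 tcp [0.6181 0.2439 0.0894] cur yaw -176.8 j6 -32.2 turn about tool z (units) -0.02 shift [-0.001  -0.0001 -0.    ] w 27.0 tilt [-0.002 -0.001 -1.   ]
```

```bash
python3 -m handwheel '[[[0,0,0,-0.001,0,0.02,0.015],[0,0,0,0,0,0.025,0.015],[0,0,0,0,0,0.012,0.015],[0,0,0,0,0,0.005,0.015],[0,0,0,0,0,0.002,0.015],[0,0,0,0,0,0.001,0.015],[0,0,0,0,0,0.0005,0.015],[0,0,0,0,0,0,0.015]]]';python3 -m handwheel '[[[0,0,0,0,0,0,0.04],[0,0,0,0,0,0,0.05],[0,0,0,0,0,0,0.05],[0,0,0,0,0,-0.015,0.05],[0,0,0,0,0,-0.035,0.05],[0,0,0,-0.02,0.03,-0.03,0.05],[0,0,0,-0.02,0.04,-0.01,0.05],[0,0,0,-0.02,0.04,-0.01,0.05],[0,0,0,-0.02,0.04,-0.01,0.05],[0,0,0,-0.02,0.04,-0.01,0.05],[0,0,0,0,0,0,0.05],[0,0,0,0,0,0,0.05]]]';python3 -c "
from h import *
cv2.imwrite('pics/s4.png',cv2.resize(cams.capture('scene')[155:275,215:440,::-1],None,fx=3.5,fy=3.5))
cv2.imwrite('pics/t4.png',cv2.resize(cams.capture('top')[135:275,215:415,::-1],None,fx=4,fy=4))"
```

```text
time_s: 28.3
tcp_pos: [0.6187, 0.2461, 0.0259]
ee_rot: [[0.057, -0.998, 0.001], [-0.998, -0.057, 0.001], [-0.001, -0.001, -1.0]]
wrist_force: [-0.5, -1.2, -1.6]
gripper_width: 0.317
gripper_force: 30.0
time_s: 29.5
tcp_pos: [0.4226, 0.3358, 0.1469]
ee_rot: [[0.06, -0.998, 0.002], [-0.998, -0.06, 0.002], [-0.002, -0.002, -1.0]]
wrist_force: [-0.7, -0.0, -0.2]
gripper_width: 0.579
gripper_force: 0.0
```

View pics/s4.png

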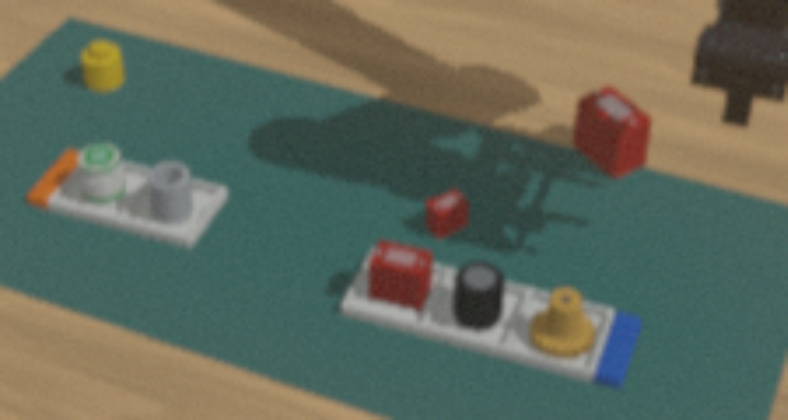

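View pics/t4.png

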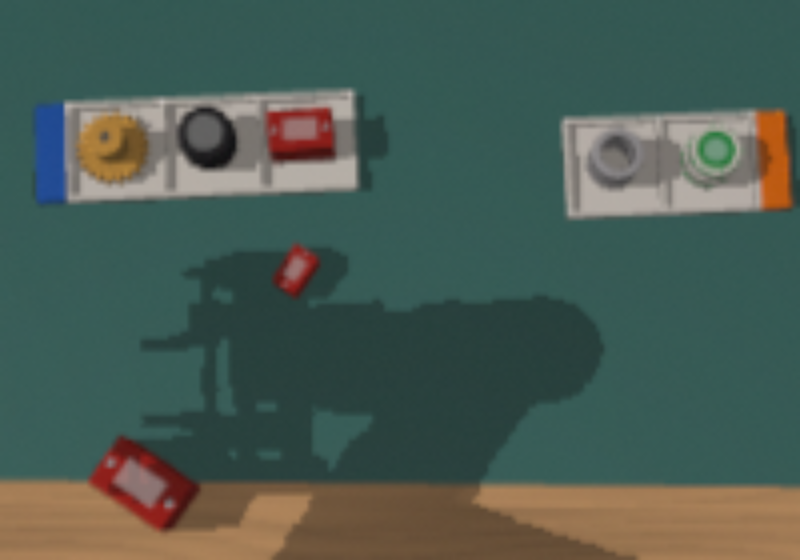

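All five parts stand upright in their pockets in both views: gear (112,147), knob (207,137), prism (300,133), sleeve (615,158) and lens (712,158) in the top crop. The cap hasn't moved and the gripper is clear, so I'm handing in.

```bash
python3 -c "
from station import r
print(r.finish_job())"
```

```text
the job is handed in; nothing more can be done
None
```

Both kits are made up and the job is handed in at about 30 s of the 109 s allowed; the final pictures show all five parts upright in their correct pockets, but the hand-in returned no verdict.

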